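# Make up a sign-mounting kit: flip the plates, count out the spacers

## Robot

A 6-joint arm with a two-finger parallel gripper is mounted at the origin on a cart in front of the work surface, level with it; the furniture and walls round the work are solid. World frame = base frame: x ahead of the robot, y to its left, z up, the work surface at z = 0. Lengths are in m, angles in rad, forces in N, time in s.
With the tool pointing down it reaches from about 0.3 to 0.875 m from the base axis. Payload 6.4 kg.
Tool frame: the origin (TCP) lies between the finger pads; the fingertips stand 25 mm ahead of it and the grasp point (between the pads) lies 6 mm ahead of it; z points along the fingers, y is the line along which they close (so a half turn about z gives the same grasp; the last joint's range is limited). The gripper opens to 85 mm and grips with 20 to 120 N. Pads are 22 mm wide; open, the fingers measure 114 mm over their backs; the gripper's body (76 mm by 85 mm) begins 54 mm behind the grasp point. The pads swing forward as they close: fully open they stand 13 mm farther back than shut.
Start: joints at [1.02, 0.181, 1.607, -0, 1.354, -0.206], TCP at [0.194, 0.541, 0.256] pointing down, gripper open.
Joint ranges: [-2.99, 2.99], [-0.89, 2.07], [0.3, 2.58], [-1.14, 4.28], [0, 2.63], [-3.12, 3.12]. Speed limits (rad/s): [2.57, 2.57, 3.01, 3.14, 3.14, 3.14].

## Interface

Orientations are given as a unit quaternion [w, x, y, z].
In Python, from bench import ctrl gives the robot as it stands.
- The arm moves only by the tool servo_tool, never from a script. Its argument "series" is text: rows parted by semicolons, each of 7 numbers parted by spaces: the gripper command: -1 is fully open, 1 is shut, values between are in proportion, then the shift along the tool's x, y, z in m, then the turn, a rotation vector about the tool's x, y, z in degrees. A call has 1 to 12 rows; each row is the pose to reach, as a shift and turn from the pose commanded when the call began, along the tool's axes at that moment; what a row does not reach only later rows make up. A row lasts 1/12 s, in which the tool goes at most 41.7 mm and 7.16 degrees, less where a joint would pass 70% of its speed; a pose out of reach is approached as far as the arm can. A call with a gripper value outside its range is refused whole. The fingers move at their own pace and stop on an object; the grip force is fixed at half the most. Time passes only in rows, so rows that repeat a pose let the fingers close. It gives the time, the measured TCP pose, the force, the opening and the grip force at its end, in the units of the state.
- ctrl.get_obs(): the state, without advancing time (a new reading comes with each control period).
- ctrl.camera(name): name is "scene" or "top" or "wrist"; returns a dict with "img" (400x640x3 uint8, red, green, blue), "z_map" (400x640 float32, m along the optical axis (not along the pixel's ray), 0 where there is no reading), "fovy" (degrees; the focal length in pixels is half the picture's height over the tangent of half this angle, whatever the lens; pixels are square), "cx", "cy" (the principal point, pixels), "extrinsics" (4x4, takes a point from camera to world coordinates); the wrist camera has in their place "T_tool_cam" (4x4, takes a point from camera to tool coordinates, whose origin is the TCP and whose axes are the flange's). Camera axes: x right, y down, z forward; pixel columns grow to the right and rows downward; lengths in m; the calibration is good to about 2 mm. The wrist camera is an equidistant fisheye: a pixel r from the principal point sees the ray r / f radians off the axis. A picture is of the moment at which its call begins: read the wrist's pose just before it.
- ctrl.hand_in(): hands the job in; it is judged then, once.
The state is a dict: "time_s": time; "q": joint angles; "dq": joint speeds; "joint_efforts": joint torques, N m; "eef_pos": TCP position; "eef_rot": TCP orientation; "wrist_force": force on the tool from outside, world axes, zero at the start; "torque": the same for the moment, N m; "opening": opening from 0.0 (shut) to 1.0 (fully open); "grasp_force": force on a finger pad.
Only numpy, scipy, OpenCV 4.12 (cv2) and the standard library are available. Lean on these libraries where they do the work, as an engineer would, in place of code of your own. Each camera call takes 0.05 s, during which the arm holds its last target. There are 200 camera calls.

## Task

Make up a mounting kit in the dark steel tray. Turn the dispenser's knob clockwise three steps (a sixth of a turn each) so that exactly three spacers slide into the bowl at the chute, then stand the bowl with them upright in the tray. Turn every sign plate over by dropping it onto the edge of the flip stand's ramp, not in any other way, and lay it in the tray flat with its foam pads up (plates may lie on one another, but nothing on the rim or under the bowl).

Things in the scene. Friction and masses are not known exactly. Their poses are not given: they have to be found in the camera images.
- flip_stand: steel flip stand, fixed: base plate 220 x 120 x 6 mm; at one end a pillar (40 mm wide) carries a ramp 46 mm wide, 70 mm long. Origin: on the table below the ramp's lower edge (drop edge). Parts fall towards +x; base from x -70 to +150, y +-60 mm. The ramp rises from the edge (140 mm up) towards -x at 15 degrees, to 158 mm up at x -68
- drop_edge (a point): middle of the drop edge, 140 mm up; axes as flip_stand. A plate let go level, long side along x, its centre 0 to 30 mm (best 15) past the edge (+x) and its underside 7 to 30 mm above the edge tips over it and lands turned over. Let go short of the edge or too far past, it stays on the ramp or lands unturned, and can be dropped again
- landing (a point): middle of the flat landing area, where plates come to lie: 85 mm past the edge (+x), 6 mm above the table. They land with their centres some 55 to 115 mm past the edge
- kit_tray: plain dark steel open tray, fixed, outside 123 mm (its x) by 208 mm (its y) by 14 mm high, walls and floor 4 mm thick. Origin: centre of its underside, on the table
- rotor (a joint): the dispenser's bar knob, rad: 0 at the start, grows clockwise seen from above, up to 5.24; stays where it is left (friction about 0.1 N m; grip it firmly). Its drum has six pockets, so a step is 1.047 rad: each brings a pocket over the outlet and its spacer slides down the chute. At 0 an empty pocket is there; the k-th spacer falls about 0.1 rad before k full steps; up to 0.4 rad beyond does no harm
- knob_grip (a point): middle of the bar knob, on its vertical axis, 202 mm above the table; the bar is 56 mm long, 14 mm thick, 30 mm tall (187 to 217 mm above the table). The point turns with the knob and its x axis runs along the bar
- dispenser: spacer dispenser, fixed: clear round drum, 116 mm across, 145 to 176 mm above the table on a column, with an open steel chute that slopes down towards its -x and ends 88 mm from the axis, 56 mm above the table, over the bowl. Origin: on the table below the drum's axis
- bowl_c (a point): round open grey metal bowl, narrowing a little downward, loose, 64 mm across the rim and 48 mm tall, wall 4 mm, at the start standing 110 mm from the drum's axis; the chute's end overhangs its rim by 10 mm, so draw it 20 mm or more away from the drum before lifting it. The point is its centre, 24 mm above its underside; z is up
- bowl: the same bowl, origin at the centre of its underside
- plate_1_c (a point): sign plate 1 (absent in some starts), 80 x 60 x 10 mm (its x, y, z), plain metal, 90 g, lying with its back down at the start. The point is its centre. Its z axis points out of the face side (two small screw dots); the back carries two dark foam pads across it. Turned over, pads up, its z points straight down
- plate_1: the same sign plate 1, origin at the middle of its back
- plate_2_c (a point): sign plate 2 (absent in some starts), 80 x 60 x 10 mm (its x, y, z), plain metal, 90 g, lying with its back down at the start. The point is its centre. Its z axis points out of the face side (two small screw dots); the back carries two dark foam pads across it. Turned over, pads up, its z points straight down
- plate_2: the same sign plate 2, origin at the middle of its back
- plate_3_c (a point): sign plate 3 (absent in some starts), 80 x 60 x 10 mm (its x, y, z), plain metal, 90 g, lying with its back down at the start. The point is its centre. Its z axis points out of the face side (two small screw dots); the back carries two dark foam pads across it. Turned over, pads up, its z points straight down
- plate_3: the same sign plate 3, origin at the middle of its back
- spacer_1_c (a point): white round spacer, 20 mm across, 18 mm tall, at its centre; number 1 in the order in which the dispenser lets them go. In the drum at the start, 158 mm above the table
- spacer_2_c (a point): white round spacer, 20 mm across, 18 mm tall, at its centre; number 2 in the order in which the dispenser lets them go. In the drum at the start, 158 mm above the table
- spacer_3_c (a point): white round spacer, 20 mm across, 18 mm tall, at its centre; number 3 in the order in which the dispenser lets them go. In the drum at the start, 158 mm above the table
- spacer_4_c (a point): white round spacer, 20 mm across, 18 mm tall, at its centre; number 4 in the order in which the dispenser lets them go. In the drum at the start, 158 mm above the table
- spacer_5_c (a point): white round spacer, 20 mm across, 18 mm tall, at its centre; number 5 in the order in which the dispenser lets them go. In the drum at the start, 158 mm above the table
Mind the look-alikes: they are no part of the job. Several things look just like the bowl: the one meant starts farthest from the robot's base.

How it is judged:
By the outcome, as a careful person would: the job done as asked, in the order asked, and still so for the second after the job is handed in, with the robot touching nothing.
Of plate_1, plate_2, plate_3 only 2 to 3 are there at a start; the rules pass over those that are not, and their reading is None.
At some moment in a run one of plate_1, plate_2, plate_3 may be knocked a few centimetres aside while the robot is not near it.
It also fails if it takes over 210 s, if anything falls off the work surface, if the arm or the gripper's body presses on something with over 40 N, if the wrist force passes 120 N, or if a joint passes its speed limit or range.

## Working session

There is one attempt and no reset: what is moved stays moved. The work goes in short steps, Python scripts to look and compute and a tool call to move; the robot and the scene stay as the last step left them, time stands still between calls to the robot, and variables do not carry over. Pictures are saved under pics/ and viewed, at most 14 in all, crops included, and the job is handed in when it is done.

Besides the shell and the picture viewer there is one more tool, called after "Request:" as a command line: name --argument value ..., lists and objects as JSON in quotes. servo_tool: Moves the arm, as the interface text tells. Its arguments: {"type":"object","properties":{"series":{"type":"string"}},"required":["series"]}

```bash
ls; mkdir -p pics; python3 - <<'E'
from bench import ctrl
import cv2,numpy as np
o=ctrl.get_obs();print(o)
for n in("top","scene"):
    c=ctrl.camera(n);cv2.imwrite(f"pics/{n}0.png",c["img"][:,:,::-1]);np.savez(f"{n}0.npz",**c)
    print(n,c["fovy"],c["cx"],c["cy"],c["extrinsics"].round(3).tolist())
E
```

```text
pics
{'time_s': 0.0, 'q': array([ 1.01968857e+00,  1.81547266e-01,  1.60797923e+00,  1.63893585e-05,
        1.35381069e+00, -2.06308526e-01]), 'dq': array([ 0.00040126,  0.00091584,  0.00176362, -0.00159703, -0.00031586,
       -0.00081755]), 'joint_efforts': array([-6.18937465e-04, -4.44847155e+01, -3.51352108e+01, -2.18968994e-04,
        8.76332080e-03,  1.92986090e-05]), 'eef_pos': array([0.19407148, 0.54072957, 0.25539453]), 'eef_rot': array([-3.29928115e-04,  1.71548564e-01,  9.85175279e-01, -8.07500441e-04]), 'wrist_force': array([-0.01044895,  0.56454407,  0.83866581]), 'torque': array([-0.03979397,  0.03105916, -0.02627822]), 'grasp_force': 0.0, 'opening': 1.0035993708612392}
top 43.36772191719762 320.903278658968 201.01977836925482 [[0.009, -0.998, 0.065, 0.448], [-1.0, -0.011, -0.017, -0.012], [0.017, -0.065, -0.998, 1.286], [0.0, 0.0, 0.0, 1.0]]
scene 50.678818200922066 322.5983600505505 197.49376593072554 [[0.495, -0.467, 0.733, -0.324], [-0.869, -0.245, 0.431, -0.536], [-0.022, -0.85, -0.527, 0.754], [0.0, 0.0, 0.0, 1.0]]
```

View pics/top0.png

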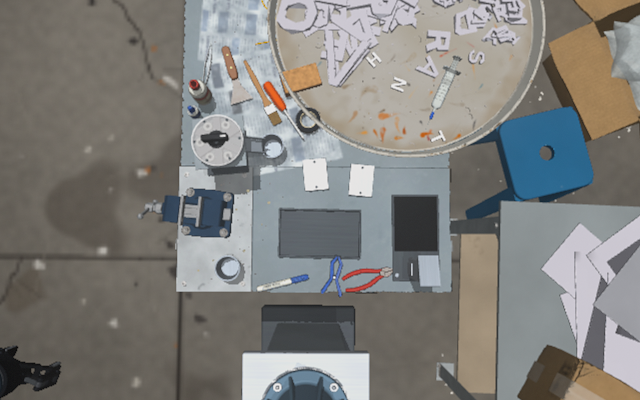

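View pics/scene0.png

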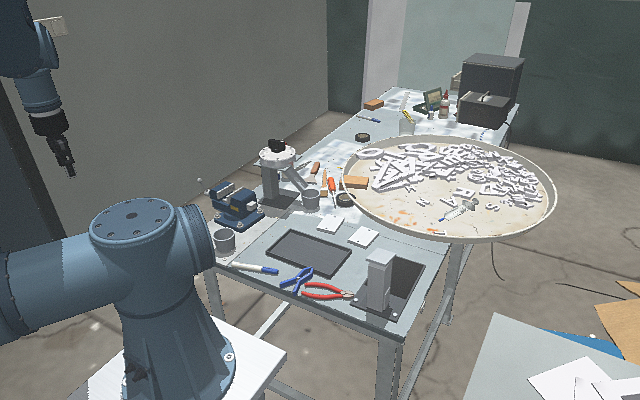

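Top image: the dispenser drum is at (218,140), with a bowl at its chute at (272,148). A look-alike bowl stands at (229,268), near the robot. The bowl at (272,148) is the one farthest from the base and the one at the chute. Plates are at (315,175) and (361,180), the tray at (320,233), and the flip stand base at (415,235) with its ramp at (428,270). I'll enlarge to confirm.

```bash
cat > h.py <<'E'
import numpy as np,cv2
from bench import ctrl
from scipy.spatial.transform import Rotation as R
def world(c):
    """per-pixel world coordinates for a pinhole view"""
    f=200/np.tan(np.radians(c["fovy"])/2); z=c["z_map"]
    v,u=np.mgrid[0:400,0:640]
    P=np.stack([(u-c["cx"])/f*z,(v-c["cy"])/f*z,z],-1)
    E=c["extrinsics"]; W=P@E[:3,:3].T+E[:3,3]; W[z==0]=np.nan
    return W
def rect(W,m):
    """min-area rectangle of masked world xy: centre, (long,short), angle of long side"""
    p=W[m][:,:2]; (c,s,a)=cv2.minAreaRect((p*1000).astype(np.float32))
    b=cv2.boxPoints((c,s,a)); e=[b[1]-b[0],b[2]-b[1]]; e=max(e,key=np.linalg.norm)
    return np.round(np.array(c)/1000,4),np.round(sorted(s),1),round(np.degrees(np.arctan2(e[1],e[0]))%180,1)
E
python3 - <<'E'
from h import *
c=dict(np.load("top0.npz")); W=world(c); img=c["img"]
cv2.imwrite("pics/crop1.png",cv2.resize(img[110:295,180:455,::-1],None,fx=2.9,fy=2.9,interpolation=cv2.INTER_CUBIC))
for n,u,v in[("bowl",272,148),("look",229,268),("p1",315,175),("p2",361,180),("tray",320,233),("base",415,222),("ramp",428,270),("knob",213,137),("table",385,230),("drumtop",225,150)]:
    print(n,W[v,u].round(4))
g=img.min(2)
for u,v in[(315,175),(361,180)]:
    b=np.zeros(g.shape,bool);b[v-25:v+25,u-22:u+22]=1
    m=(g>225)&b; n,l=cv2.connectedComponents(m.astype(np.uint8)); 
    k=l[v,u]; print(rect(W,l==k),(l==k).sum(),np.nanmedian(W[l==k][:,2]))
Z=W[...,2]
def hs(name,lo,hi,u0,u1,v0,v1):
    m=np.zeros(Z.shape,bool);m[v0:v1,u0:u1]=1;m&=(Z>lo)&(Z<hi)
    print(name,m.sum(),rect(W,m),W[m].mean(0).round(4))
hs("ramp",.13,.17,390,455,230,295);hs("knob",.195,.23,180,250,100,170);hs("drum",.165,.185,180,250,100,170)
hs("bowlrim",.04,.055,258,295,130,165);hs("tray",.008,.02,270,370,200,268);hs("lookrim",.04,.055,210,250,250,290)
E
```

```text
bowl [0.6663 0.0933 0.0027]
look [0.3591 0.197  0.0026]
p1 [ 0.5972 -0.0179  0.0083]
p2 [ 0.5855 -0.1354  0.0097]
tray [ 0.4495 -0.032   0.0085]
base [ 0.4798 -0.2747  0.0035]
ramp [ 0.3684 -0.2741  0.1486]
knob [0.6523 0.2024 0.2155]
table [ 0.4587 -0.1984 -0.    ]
drumtop [0.6313 0.1834 0.1743]
(array([ 0.6   , -0.0191]), array([51.7, 80.1]), np.float32(13.3)) 622 0.009531139862339333
(array([ 0.5874, -0.1353]), array([41.3, 83.5]), np.float32(164.6)) 622 0.009150360795128543
ramp 645 (array([ 0.3662, -0.2756]), array([47.3, 66.7]), np.float32(0.5)) [ 0.3661 -0.2745  0.1483]
knob 215 (array([0.6526, 0.2029]), array([14.9, 56. ]), np.float32(96.5)) [0.6516 0.2016 0.2126]
drum 1829 (array([0.653 , 0.2025]), array([114.1, 115.1]), np.float32(178.5)) [0.6516 0.2016 0.1754]
bowlrim 110 (array([0.6651, 0.0904]), array([56.7, 63.7]), np.float32(1.4)) [0.6671 0.0865 0.0468]
tray 606 (array([ 0.4376, -0.029 ]), array([145.4, 208.3]), np.float32(89.1)) [ 0.4409 -0.0341  0.0125]
lookrim 152 (array([0.361, 0.196]), array([60.8, 62.2]), np.float32(91.4)) [0.3604 0.1989 0.0465]
```

View pics/crop1.png

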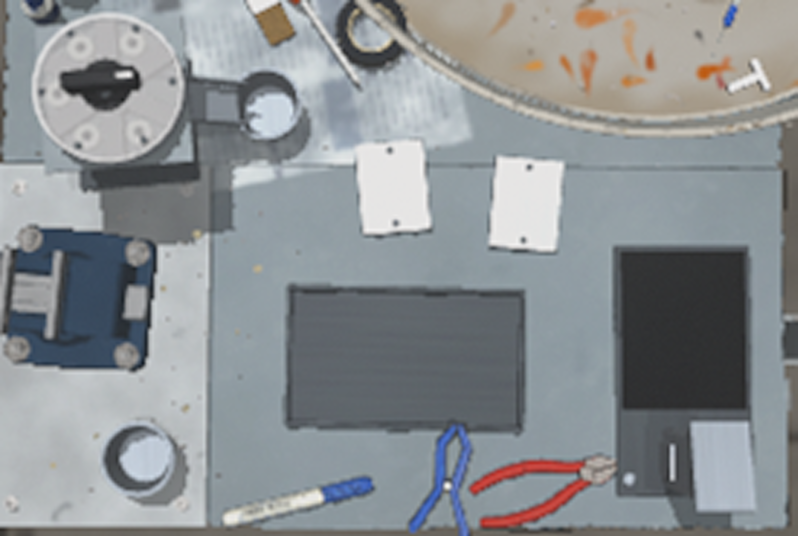

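The enlarged crop confirms it: the meant bowl sits under the chute end at crop (268,108), and the look-alike at (140,458) is the near one. There are two plates with screw dots up, at crop (394,188) and (526,204). No third plate is visible.

```bash
cat >> h.py <<'E'
def pix(c,u,v,z):
    """pixel -> world point on the plane at height z"""
    f=200/np.tan(np.radians(c["fovy"])/2);E=c["extrinsics"]
    d=E[:3,:3]@[(u-c["cx"])/f,(v-c["cy"])/f,1]; return E[:3,3]+d*(z-E[2,3])/d[2]
def go(p,yaw):
    """shift (tool axes, m) and turn about tool z (deg) to TCP position p, tool y at yaw deg (mod 180), from the present pose"""
    o=ctrl.get_obs(); w,x,y,z=o["eef_rot"]; Rt=R.from_quat([x,y,z,w]).as_matrix()
    s=Rt.T@(np.array(p)-o["eef_pos"]); a=np.radians(yaw); Y=np.array([np.cos(a),np.sin(a),0])
    T=np.stack([np.cross(Y,[0,0,-1]),Y,[0,0,-1]],1); rv=np.degrees(R.from_matrix(Rt.T@T).as_rotvec())
    T2=T*[-1,-1,1]; r2=np.degrees(R.from_matrix(Rt.T@T2).as_rotvec())
    print("shift",s.round(4),"turn",rv.round(2),"or",r2.round(2),"q6",np.degrees(o["q"][5]).round(1))
E
python3 - <<'E'
from h import *
c=dict(np.load("top0.npz")); W=world(c);Z=W[...,2]
P=lambda x,y,z:pix(c,180+x/2.9-.33,110+y/2.9-.33,z)[:2].round(4)
print("tray",[P(x,y,.014).tolist() for x,y in[(288,284),(524,290),(521,432),(287,427)]])
print("base",[P(x,y,.006).tolist() for x,y in[(614,247),(748,246),(617,495)]])
print("ramp",[P(x,y,z).tolist() for x,y,z in[(690,423,.14),(748,421,.14),(755,511,.158),(697,511,.158)]])
print("bowl rim",[P(x,y,.048).tolist() for x,y in[(268,70),(300,105),(270,140)]])
for z,q in[(.01,[(357,145),(424,140),(431,231),(365,236)]),(.01,[(497,156),(564,162),(556,252),(489,245)])]:
    print("plate",np.mean([P(x,y,z) for x,y in q],0))
print("chute z",(Z[138:158:4,235:290:4]*1000).round().tolist()); print("dish",(Z[105:165:6,440]*1000).round(),np.nanmax(Z[165:205,155:250]))
w=ctrl.camera("wrist");print(w["T_tool_cam"].round(3).tolist(),w["fovy"]);go([.6525,.2025,.32],9.5)
E
```

```text
tray [[0.5126, 0.0724], [0.5095, -0.1337], [0.386, -0.1316], [0.3886, 0.0714]]
base [[0.5486, -0.2138], [0.5508, -0.3325], [0.3316, -0.2165]]
ramp [[0.4003, -0.2525], [0.4022, -0.2982], [0.334, -0.2987], [0.3337, -0.2539]]
bowl rim [[0.6942, 0.0899], [0.6643, 0.0621], [0.6338, 0.0873]]
plate [ 0.59835  -0.019425]
plate [ 0.585775 -0.13595 ]
chute z [[175.0, 176.0, 156.0, 93.0, 87.0, 83.0, 73.0, 69.0, 32.0, 17.0, 24.0, 47.0, -3.0, -3.0], [175.0, 177.0, 159.0, 87.0, 76.0, 68.0, 60.0, 20.0, 4.0, 3.0, 7.0, 14.0, 1.0, -2.0], [176.0, 174.0, 156.0, 87.0, 75.0, 69.0, 61.0, 12.0, 9.0, 5.0, 5.0, 1.0, 45.0, -3.0], [178.0, 176.0, 148.0, 86.0, 78.0, 70.0, 62.0, 13.0, 0.0, 8.0, 4.0, 3.0, 3.0, -1.0], [175.0, 168.0, 148.0, 0.0, 0.0, 1.0, 2.0, 45.0, 2.0, 2.0, 1.0, 49.0, -4.0, 3.0]]
dish [32. 10.  5.  9.  7. 16.  8.  9. 38.  2.] 0.17827010168760649
[[0.001, -0.945, -0.328, 0.084], [1.0, 0.001, -0.0, 0.0], [0.0, -0.328, 0.945, -0.117], [0.0, 0.0, 0.0, 1.0]] 65.70646984690485
shift [-0.5457 -0.1636 -0.0643] turn [-8.000e-02  3.000e-02  6.075e+01] or [-3.0000e-02 -9.0000e-02 -1.1925e+02] q6 -11.8
```

Request:
servo_tool --series "-1 -0.546 -0.164 -0.064 0 0 -114;-1 -0.546 -0.164 -0.064 0 0 -114;-1 -0.546 -0.164 -0.064 0 0 -114;-1 -0.546 -0.164 -0.064 0 0 -114;-1 -0.546 -0.164 -0.064 0 0 -114;-1 -0.546 -0.164 -0.064 0 0 -114;-1 -0.546 -0.164 -0.064 0 0 -114;-1 -0.546 -0.164 -0.064 0 0 -114;-1 -0.546 -0.164 -0.064 0 0 -114;-1 -0.546 -0.164 -0.064 0 0 -114;-1 -0.546 -0.164 -0.064 0 0 -114;-1 -0.546 -0.164 -0.064 0 0 -114"

```text
time_s: 1.15
eef_pos: [0.573, 0.261, 0.3089]
eef_rot: [-0.0, -0.513, 0.858, 0.0]
wrist_force: [0.2, 0.8, 0.5]
opening: 1.001
grasp_force: 0.0
```

```bash
python3 -c "
from h import *
go([.6525,.2025,.30],184.5)"
```

```text
shift [ 0.0139 -0.0977  0.0089] turn [ 3.000e-02 -1.000e-02 -3.276e+01] or [-1.0000e-02 -3.0000e-02  1.4724e+02] q6 -138.0
```

Request:
servo_tool --series "-0.3 0.014 -0.098 0.009 0 0 -32.8;-0.3 0.014 -0.098 0.009 0 0 -32.8;-0.3 0.014 -0.098 0.009 0 0 -32.8;-0.3 0.014 -0.098 0.009 0 0 -32.8;-0.3 0.014 -0.098 0.009 0 0 -32.8;-0.3 0.014 -0.098 0.009 0 0 -32.8;-0.3 0.014 -0.098 0.009 0 0 -32.8;-0.3 0.014 -0.098 0.009 0 0 -32.8"

```text
time_s: 1.82
eef_pos: [0.6509, 0.2035, 0.2998]
eef_rot: [0.0, 0.732, -0.682, -0.0]
wrist_force: [-0.4, -0.7, -0.5]
opening: 0.648
grasp_force: 0.0
```

```bash
python3 - <<'E'
from h import *
go([.6525,.2025,.211],184.5)
c=ctrl.camera("wrist");cv2.imwrite("pics/w1.png",c["img"][:,:,::-1])
# fisheye: knob top points -> world
f=200/np.tan(np.radians(c["fovy"])/2);o=ctrl.get_obs();w,x,y,z=o["eef_rot"];Rt=R.from_quat([x,y,z,w]).as_matrix()
v,u=np.mgrid[0:400,0:640];dx,dy=u-c["cx"],v-c["cy"];r=np.hypot(dx,dy)+1e-9;th=r/f
zz=c["z_map"];P=np.stack([dx/r*np.tan(th)*zz,dy/r*np.tan(th)*zz,zz],-1)
T=c["T_tool_cam"];W=(P@T[:3,:3].T+T[:3,3])@Rt.T+o["eef_pos"]
m=(zz>0)&(W[...,2]>.208)&(W[...,2]<.225)&(np.hypot(W[...,0]-.6525,W[...,1]-.2025)<.05)
print(m.sum(),rect(W,m))
E
```

```text
shift [ 0.0011 -0.0016  0.0888] turn [ 0.02 -0.   -0.43] or [-0.0000e+00 -3.0000e-02  1.7957e+02] q6 -176.7
1467 (array([0.6559, 0.1999]), array([14.4, 55.3]), np.float32(95.3))
```

Request:
servo_tool --series "-0.3 0.002 -0.002 0.04 0 0 0;-0.3 0.002 -0.002 0.08 0 0 0;-0.3 0.002 -0.002 0.089 0 0 0;-0.3 0.002 -0.002 0.089 0 0 0;-0.3 0.002 -0.002 0.089 0 0 0;1 0.002 -0.002 0.089 0 0 0;1 0.002 -0.002 0.089 0 0 0;1 0.002 -0.002 0.089 0 0 0;1 0.002 -0.002 0.089 0 0 0;1 0.002 -0.002 0.089 0 0 0;1 0.002 -0.002 0.089 0 0 0;1 0.002 -0.002 0.089 0 0 0"

```text
time_s: 2.87
eef_pos: [0.6552, 0.2016, 0.2137]
eef_rot: [-0.002, 0.732, -0.681, 0.002]
wrist_force: [4.8, 0.8, 6.5]
opening: 0.152
grasp_force: 61.6
```

Request:
servo_tool --series "1 0 0 0 0 0 7;1 0 0 0 0 0 14;1 0 0 0 0 0 21;1 0 0 0 0 0 28;1 0 0 0 0 0 35;1 0 0 0 0 0 42;1 0 0 0 0 0 49;1 0 0 0 0 0 56;1 0 0 0 0 0 63;1 0 0 0 0 0 63;1 0 0 0 0 0 63;1 0 0 0 0 0 63"

```text
time_s: 3.87
eef_pos: [0.6562, 0.2011, 0.2137]
eef_rot: [0.004, -0.268, 0.963, -0.001]
wrist_force: [9.3, -0.8, 3.9]
opening: 0.149
grasp_force: 61.2
```

Request:
servo_tool --series "1 0 0 0 0 0 7;1 0 0 0 0 0 14;1 0 0 0 0 0 21;1 0 0 0 0 0 28;1 0 0 0 0 0 35;1 0 0 0 0 0 42;1 0 0 0 0 0 49;1 0 0 0 0 0 56;1 0 0 0 0 0 62;1 0 0 0 0 0 62;1 0 0 0 0 0 62;1 0 0 0 0 0 62"

```text
time_s: 4.87
eef_pos: [0.6562, 0.1999, 0.2137]
eef_rot: [0.004, 0.266, 0.964, 0.0]
wrist_force: [9.4, -4.1, 5.6]
opening: 0.15
grasp_force: 61.3
```

Request:
servo_tool --series "1 0 0 0 0 0 7;1 0 0 0 0 0 14;1 0 0 0 0 0 21;1 0 0 0 0 0 28;1 0 0 0 0 0 35;1 0 0 0 0 0 42;1 0 0 0 0 0 49;1 0 0 0 0 0 56;1 0 0 0 0 0 62;1 0 0 0 0 0 62;1 0 0 0 0 0 62;1 0 0 0 0 0 62"

```text
time_s: 5.87
eef_pos: [0.6552, 0.1994, 0.2137]
eef_rot: [0.003, 0.725, 0.689, 0.001]
wrist_force: [3.1, -6.0, 7.1]
opening: 0.149
grasp_force: 61.7
```

Request:
servo_tool --series "-0.3 0 0 0 0 0 0;-0.3 0 0 0 0 0 0;-0.3 0 0 0 0 0 0;-0.3 0 0 -0.03 0 0 0;-0.3 0 0 -0.07 0 0 0;-0.3 0 0 -0.1 0 0 0;-1 0 0 -0.1 0 0 7;-1 0 0 -0.1 0 0 14;-1 0 0 -0.1 0 0 21;-1 0 0 -0.1 0 0 28;-1 0 0 -0.1 0 0 35;-1 0 0 -0.1 0 0 42"

```text
time_s: 6.87
eef_pos: [0.6527, 0.2019, 0.3103]
eef_rot: [-0.0, 0.924, 0.382, -0.001]
wrist_force: [0.0, 0.2, 0.8]
opening: 0.998
grasp_force: 0.0
```

```bash
python3 - <<'E'
from h import *
c=ctrl.camera("top");cv2.imwrite("pics/t2.png",cv2.resize(c["img"][100:180,180:300,::-1],None,fx=6,fy=6,interpolation=cv2.INTER_CUBIC))
go([.668,.092,.25],186.5)
E
```

```text
shift [-0.066   0.0892  0.0603] turn [3.0000e-02 1.1000e-01 1.2796e+02] or [-9.000e-02  3.000e-02 -5.204e+01] q6 52.8
```

View pics/t2.png

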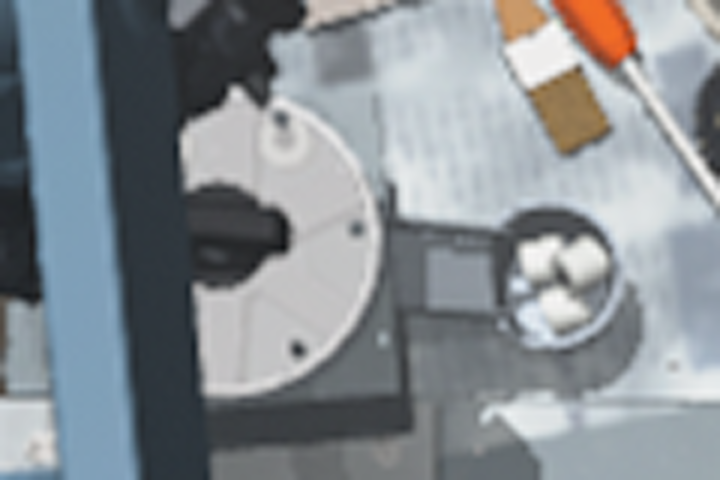

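The crop shows three white spacers in the bowl, at (540,258), (582,262) and (562,308), and none on the chute. Next I'll move above the bowl with the camera side facing away from the drum.

Request:
servo_tool --series "-1 -0.066 0.089 0 0 0 128;-1 -0.066 0.089 0 0 0 128;-1 -0.066 0.089 0 0 0 128;-1 -0.066 0.089 0 0 0 128;-1 -0.066 0.089 0 0 0 128;-1 -0.066 0.089 0 0 0 128;-1 -0.066 0.089 0 0 0 128;-1 -0.066 0.089 0 0 0 128;-1 -0.066 0.089 0 0 0 128;-1 -0.066 0.089 0 0 0 128;-1 -0.066 0.089 0 0 0 128;-1 -0.066 0.089 0 0 0 128"

```text
time_s: 7.92
eef_pos: [0.6695, 0.0923, 0.3104]
eef_rot: [0.0, 0.937, -0.349, -0.001]
wrist_force: [0.4, 0.5, -0.2]
opening: 1.006
grasp_force: 0.0
```

```bash
python3 -c "
from h import *
go([.668,.092,.2],186.5)"
```

```text
shift [-0.0008  0.0011  0.1104] turn [ 0.06  0.05 42.59] or [-6.0000e-02  7.0000e-02 -1.3741e+02] q6 128.7
```

Request:
servo_tool --series "-1 -0.001 0.001 0.07 0 0 42.5;-1 -0.001 0.001 0.07 0 0 42.5;-1 -0.001 0.001 0.07 0 0 42.5;-1 -0.001 0.001 0.07 0 0 42.5;-1 -0.001 0.001 0.07 0 0 42.5;-1 -0.001 0.001 0.07 0 0 42.5;-1 -0.001 0.001 0.07 0 0 42.5;-1 -0.001 0.001 0.07 0 0 42.5"

```text
time_s: 8.58
eef_pos: [0.6682, 0.0921, 0.2406]
eef_rot: [0.0, 0.749, -0.662, -0.0]
wrist_force: [0.4, -0.1, 0.2]
opening: 1.002
grasp_force: 0.0
```

```bash
cat >> h.py <<'E'
def wristw():
    """wrist view: image and per-pixel world coordinates"""
    o=ctrl.get_obs();c=ctrl.camera("wrist");w,x,y,z=o["eef_rot"];Rt=R.from_quat([x,y,z,w]).as_matrix()
    f=200/np.tan(np.radians(c["fovy"])/2);v,u=np.mgrid[0:400,0:640];dx,dy=u-c["cx"],v-c["cy"];r=np.hypot(dx,dy)+1e-9;th=r/f
    zz=c["z_map"];P=np.stack([dx/r*np.tan(th)*zz,dy/r*np.tan(th)*zz,zz],-1);T=c["T_tool_cam"]
    W=(P@T[:3,:3].T+T[:3,3])@Rt.T+o["eef_pos"];W[zz==0]=np.nan
    return c["img"],W
E
python3 - <<'E'
from h import *
im,W=wristw();cv2.imwrite("pics/w2.png",im[:,:,::-1])
m=(W[...,2]>.042)&(W[...,2]<.053)&(np.hypot(W[...,0]-.667,W[...,1]-.092)<.045)
p=W[m];print(m.sum());print(cv2.minEnclosingCircle((p[:,:2]*1000).astype(np.float32)),rect(W,m))
# algebraic circle fit
for o in(p,):
    A=np.c_[2*o[:,:2],np.ones(len(o))];s=np.linalg.lstsq(A,(o[:,:2]**2).sum(1),rcond=None)[0];print(s[:2],np.sqrt(s[2]+s[0]**2+s[1]**2))
go([.668,.092,.042],186.5)
E
```

```text
647
((667.8682861328125, 89.87667846679688), 31.87534523010254) (array([0.6681, 0.0882]), array([58.6, 63. ]), np.float32(12.6))
[0.66808925 0.08952376] 0.02898097900243461
shift [0.000e+00 1.000e-04 1.987e-01] turn [0.04 0.01 0.55] or [-2.0000e-02  6.0000e-02 -1.7945e+02] q6 170.7
```

View pics/w2.png

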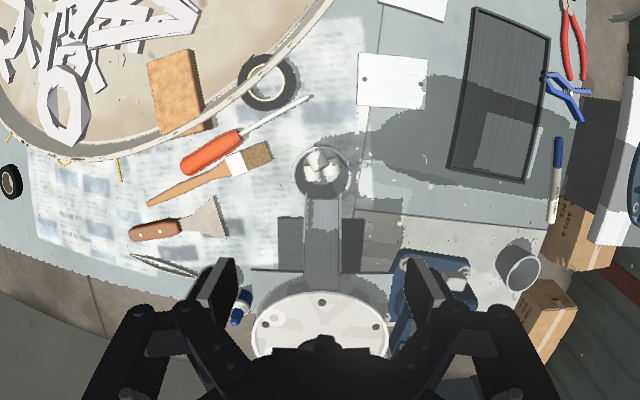

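The wrist view shows the bowl with three spacers at (322,170), and the finger paths on both sides are clear. I'll descend now.

Request:
servo_tool --series "-1 0.004 0 0.04 0 0 0.5;-1 0.004 0 0.08 0 0 0.5;-1 0.004 0 0.12 0 0 0.5;-1 0.004 0 0.15 0 0 0.5;-1 0.004 0 0.17 0 0 0.5;-1 0.004 0 0.185 0 0 0.5;-1 0.004 0 0.196 0 0 0.5;-1 0.004 0 0.196 0 0 0.5;-1 0.004 0 0.196 0 0 0.5"

```text
time_s: 9.38
eef_pos: [0.6694, 0.0878, 0.0455]
eef_rot: [-0.0, 0.745, -0.667, 0.0]
wrist_force: [-0.2, -0.2, 0.6]
opening: 1.0
grasp_force: 0.0
```

Request:
servo_tool --series "1 0 0 0 0 0 0;1 0 0 0 0 0 0;1 0 0 0 0 0 0;1 0 0 0 0 0 0;1 0 0 0 0 0 0;1 0 0 0 0 0 0;1 0 0 0 0 0 0;1 0 0 0 0 0 0"

```text
time_s: 10.05
eef_pos: [0.6704, 0.0878, 0.0481]
eef_rot: [-0.001, 0.745, -0.667, 0.001]
wrist_force: [-3.8, -0.5, 7.7]
opening: 0.717
grasp_force: 63.1
```

Request:
servo_tool --series "1 0.008 0 -0.001 0 0 0;1 0.016 0 -0.002 0 0 0;1 0.026 0 -0.003 0 0 0;1 0.036 0 -0.003 0 0 0;1 0.045 0 -0.003 0 0 0;1 0.045 0 -0.015 0 0 0;1 0.045 0 -0.03 0 0 0;1 0.045 0 -0.05 0 0 0;1 0.045 0 -0.07 0 0 0;1 0.045 0 -0.08 0 0 0;1 0.045 0 -0.08 0 0 0"

```text
time_s: 10.97
eef_pos: [0.676, 0.0426, 0.1289]
eef_rot: [-0.002, 0.745, -0.668, 0.003]
wrist_force: [0.2, 0.6, -1.1]
opening: 0.72
grasp_force: 66.3
```

```bash
python3 - <<'E'
from h import *
im,W=wristw();cv2.imwrite("pics/w3.png",im[150:400,150:500,::-1])
go([.449,.03,.125],180)
E
```

```text
shift [-0.0119  0.226   0.001 ] turn [-0.19 -0.04  6.24] or [ 6.0000e-02 -2.9000e-01 -1.7376e+02] q6 167.4
```

View pics/w3.png

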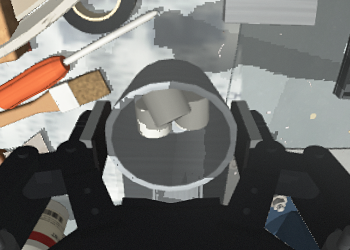

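The bowl is held level with all three spacers inside. I'll carry it to the tray's +y end.

Request:
servo_tool --series "1 -0.0015 0.025 0 0 0 1;1 -0.003 0.055 0 0 0 2;1 -0.0045 0.085 0 0 0 3;1 -0.006 0.115 0 0 0 4;1 -0.008 0.145 0 0 0 5;1 -0.0095 0.175 0 0 0 6;1 -0.011 0.205 0 0 0 6.2;1 -0.011 0.222 0 0 0 6.2;1 -0.011 0.226 0 0 0 6.2;1 -0.011 0.226 0 0 0 6.2;1 -0.011 0.226 0 0 0 6.2"

```text
time_s: 11.93
eef_pos: [0.4487, 0.0293, 0.1249]
eef_rot: [-0.0, 0.707, -0.707, 0.0]
wrist_force: [-0.0, -0.6, -0.6]
opening: 0.721
grasp_force: 66.3
```

Request:
servo_tool --series "1 0 0 0.02 0 0 0;1 0 0 0.04 0 0 0;1 0 0 0.055 0 0 0;1 0 0 0.065 0 0 0;1 0 0 0.069 0 0 0;1 0 0 0.071 0 0 0;1 0 0 0.071 0 0 0;1 0 0 0.071 0 0 0"

```text
time_s: 12.6
eef_pos: [0.4488, 0.0293, 0.0546]
eef_rot: [-0.0, 0.707, -0.707, 0.001]
wrist_force: [0.1, -1.2, -1.2]
opening: 0.716
grasp_force: 66.3
```

Request:
servo_tool --series "1 0 0 0.001 0 0 0;1 0 0 0.002 0 0 0;1 0 0 0.003 0 0 0;1 0 0 0.003 0 0 0;1 0 0 0.003 0 0 0"

```text
time_s: 13.02
eef_pos: [0.4488, 0.0299, 0.0522]
eef_rot: [-0.001, 0.707, -0.707, 0.0]
wrist_force: [-2.7, 3.6, 9.3]
opening: 0.72
grasp_force: 67.1
```

Request:
servo_tool --series "0.1 0 0 0 0 0 0;-0.2 0 0 0 0 0 0;-0.6 0 0 0 0 0 0;-0.8 0 0 0 0 0 0;-0.9 0 0 0 0 0 0;-0.9 0 0 -0.01 0 0 0;-0.9 0 0 -0.04 0 0 0;-1 0 0 -0.08 0 0 0;-1 0 0 -0.12 0 0 0;-1 0 0 -0.16 0 0 0;-1 0 0 -0.2 0 0 0;-1 0 0 -0.2 0 0 0"

```text
time_s: 14.02
eef_pos: [0.4521, 0.0287, 0.2602]
eef_rot: [-0.004, 0.707, -0.707, 0.006]
wrist_force: [1.4, -0.3, 0.2]
opening: 1.004
grasp_force: 0.0
```

```bash
cat >> h.py <<'E'
def bits(img,W,zlo=.003,zhi=.022,box=(.52,.68,-.25,.06),thr=170,area=300):
    """bright flat blobs inside a world box: rectangle of each"""
    m=(img.min(2)>thr)&(W[...,2]>zlo)&(W[...,2]<zhi)&(W[...,0]>box[0])&(W[...,0]<box[1])&(W[...,1]>box[2])&(W[...,1]<box[3])
    m=cv2.morphologyEx(m.astype(np.uint8),cv2.MORPH_OPEN,np.ones((3,3)))
    n,l,s,ce=cv2.connectedComponentsWithStats(m)
    for k in range(1,n):
        if s[k,4]>area: print(s[k,4],ce[k].round(),rect(W,l==k),np.nanmedian(W[l==k],0).round(4))
E
python3 - <<'E'
from h import *
c=ctrl.camera("top");im=c["img"];cv2.imwrite("pics/t3.png",cv2.resize(im[110:295,180:455,::-1],None,fx=2.9,fy=2.9))
bits(im,world(c),.005)
w,W=wristw();cv2.imwrite("pics/w4.png",w[:,:,::-1]);bits(w,W,.005)
go([.5865,-.136,.2],-95)
E
```

```text
621 [315. 174.] (array([ 0.599 , -0.0172]), array([59.3, 78.8]), np.float32(5.7)) [ 0.6    -0.0179  0.0097]
580 [361. 180.] (array([ 0.5848, -0.1346]), array([59.4, 78.3]), np.float32(175.1)) [ 0.5877 -0.1352  0.0096]
2755 [211.  35.] (array([ 0.5872, -0.1373]), array([60. , 80.9]), np.float32(175.8)) [ 0.5848 -0.1367  0.0092]
2719 [203. 129.] (array([ 0.6009, -0.0195]), array([60.8, 80.7]), np.float32(5.5)) [ 0.5988 -0.02    0.0092]
shift [ 0.1652 -0.1371  0.0543] turn [ -0.19  -0.27 -84.96] or [-0.27  0.19 95.04] q6 168.5
```

View pics/w4.png

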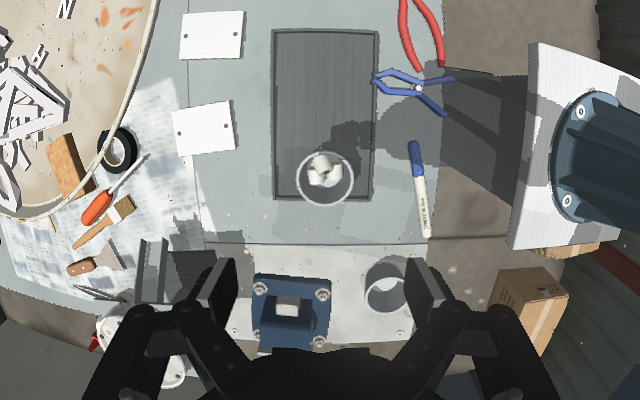

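Request:
servo_tool --series "-0.8 0.165 -0.136 0.05 0 0 -85.5;-0.8 0.165 -0.136 0.05 0 0 -85.5;-0.8 0.165 -0.136 0.05 0 0 -85.5;-0.8 0.165 -0.136 0.05 0 0 -85.5;-0.8 0.165 -0.136 0.05 0 0 -85.5;-0.8 0.165 -0.136 0.05 0 0 -85.5;-0.8 0.165 -0.136 0.05 0 0 -85.5;-0.8 0.165 -0.136 0.05 0 0 -85.5;-0.8 0.165 -0.136 0.05 0 0 -85.5;-0.8 0.165 -0.136 0.05 0 0 -85.5;-0.8 0.165 -0.136 0.05 0 0 -85.5;-0.8 0.165 -0.136 0.05 0 0 -85.5"

```text
time_s: 15.12
eef_pos: [0.5826, -0.135, 0.1984]
eef_rot: [-0.001, 0.999, -0.036, -0.002]
wrist_force: [-0.1, -0.3, -0.3]
opening: 0.895
grasp_force: 0.0
```

```bash
python3 - <<'E'
from h import *
w,W=wristw();bits(w,W,.005)
c=ctrl.camera("top");V=world(c)
for X in(W,V):
    m=(abs(X[...,2]-.052)<.006)&(np.hypot(X[...,0]-.449,X[...,1]-.03)<.05);p=X[m];print("bowl",len(p),rect(X,m) if len(p)>5 else 0)
go([.5865,-.136,.022],-94.2)
E
```

```text
695 [395.  87.] (array([ 0.6716, -0.2035]), array([16.5, 92.4]), np.float32(89.9)) [ 0.6715 -0.2261  0.0078]
3668 [212. 169.] (array([ 0.6008, -0.0196]), array([60.2, 81. ]), np.float32(5.6)) [ 0.6024 -0.0212  0.009 ]
4326 [323. 172.] (array([ 0.5872, -0.1374]), array([60.5, 80. ]), np.float32(175.4)) [ 0.5893 -0.1372  0.0091]
bowl 193 (array([0.4685, 0.0413]), array([21.4, 56.2]), np.float32(116.4))
bowl 144 (array([0.4464, 0.036 ]), array([60.4, 60.8]), np.float32(45.7))
shift [0.0045 0.001  0.1767] turn [-0.08  0.22 -0.19] or [3.500e-01 1.200e-01 1.798e+02] q6 70.0
```

Request:
servo_tool --series "-0.8 0.005 0.002 0.04 0 0 0;-0.8 0.005 0.002 0.08 0 0 0;-0.8 0.005 0.002 0.12 0 0 0;-0.8 0.005 0.002 0.15 0 0 0;-0.8 0.005 0.002 0.165 0 0 0;-0.8 0.005 0.002 0.173 0 0 0;-0.8 0.005 0.002 0.176 0 0 0;-0.8 0.005 0.002 0.176 0 0 0"

```text
time_s: 15.88
eef_pos: [0.5886, -0.1378, 0.0245]
eef_rot: [-0.0, 0.999, -0.04, -0.001]
wrist_force: [-0.2, -0.0, 0.6]
opening: 0.899
grasp_force: 0.0
```

Request:
servo_tool --series "1 0 0 0 0 0 0;1 0 0 0 0 0 0;1 0 0 0 0 0 0;1 0 0 0 0 0 0;1 0 0 0 0 0 0;1 0 0 0 0 0 0;1 0 0 0 0 0 0"

```text
time_s: 16.47
eef_pos: [0.5904, -0.1385, 0.0273]
eef_rot: [0.001, 0.999, -0.039, 0.002]
wrist_force: [-0.2, 0.8, 6.7]
opening: 0.667
grasp_force: 63.6
```

Request:
servo_tool --series "1 0 0 -0.02 0 0 0;1 0 0 -0.05 0 0 0;1 0 0 -0.09 0 0 0;1 0 0 -0.13 0 0 0;1 0 0 -0.17 0 0 0;1 0 0 -0.21 0 0 0;1 0 0 -0.23 0 0 0;1 0 0 -0.23 0 0 0"

```text
time_s: 17.13
eef_pos: [0.5919, -0.139, 0.2631]
eef_rot: [0.002, 0.999, -0.039, 0.006]
wrist_force: [1.1, -0.5, -0.7]
opening: 0.668
grasp_force: 64.3
```

```bash
python3 - <<'E'
from h import *
w,W=wristw();cv2.imwrite("pics/w5.png",w[150:400,150:500,::-1])
go([.4185,-.2745,.25],-89.5)
E
```

```text
shift [-0.161   0.149   0.0086] turn [ 0.18 -0.43 -4.97] or [ -0.65  -0.27 175.03] q6 70.1
```

View pics/w5.png

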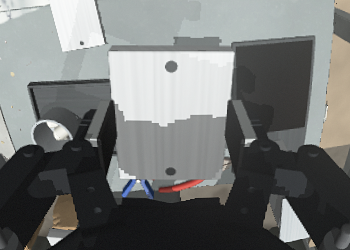

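Request:
servo_tool --series "1 -0.03 0.03 0 0 0 -1;1 -0.055 0.055 0 0 0 -2;1 -0.085 0.08 0 0 0 -3;1 -0.11 0.105 0 0 0 -4;1 -0.14 0.13 0 0 0 -5;1 -0.155 0.143 0 0 0 -5;1 -0.161 0.149 0 0 0 -5;1 -0.161 0.149 0 0 0 -5;1 -0.161 0.149 0 0 0 -5;1 -0.161 0.149 0 0 0 -5"

```text
time_s: 18.02
eef_pos: [0.4174, -0.2731, 0.2544]
eef_rot: [-0.001, 1.0, 0.005, -0.0]
wrist_force: [0.7, -0.3, -0.8]
opening: 0.671
grasp_force: 64.3
```

```bash
cat >> h.py <<'E'
def held():
    o=ctrl.get_obs()["eef_pos"];w,W=wristw();Q=W-o
    m=(w.min(2)>60)&(abs(Q[...,2]+.017)<.013)&(abs(Q[...,1])<.036)&(abs(Q[...,0])<.065)
    p=Q[m];print("held: far edge x",np.percentile(p[:,0],[1,99]).round(4),"y",np.percentile(p[:,1],[1,99]).round(4),"z",np.median(p[:,2]).round(4));f=np.polyfit(p[:,0],p[:,2],1);print("pitch deg",np.degrees(f[0]).round(2))
E
python3 - <<'E'
from h import *
held();go([.4185,-.2745,.182],-89.5)
w,W=wristw();m=(W[...,2]>.13)&(W[...,2]<.165)&(W[...,0]<.41)&(abs(W[...,1]+.275)<.03);print(m.sum(),W[m].max(0) if m.any() else 0)
E
```

```text
held: far edge x [-0.0414  0.0371] y [-0.0297  0.0301] z -0.0184
pitch deg -0.76
shift [0.0009 0.0016 0.0725] turn [-0.04  0.01  0.12] or [-1.0000e-02 -7.0000e-02 -1.7988e+02] q6 42.5
0 0
```

Request:
servo_tool --series "1 0 0.001 0.03 0 0 0;1 0 0.001 0.055 0 0 0;1 0 0.001 0.068 0 0 0;1 0 0.001 0.0725 0 0 0;1 0 0.001 0.0725 0 0 0;1 0 0.001 0.0725 0 0 0;-1 0 0.001 0.0725 0 0 0;-1 0 0.001 0.0725 0 0 0;-1 0 0.001 0.0725 0 0 0;-1 0 0.001 0.0725 0 0 0;-1 0 0.001 0.0725 0 0 0;-1 0 0.001 0.0725 0 0 0"

```text
time_s: 19.12
eef_pos: [0.4169, -0.275, 0.1828]
eef_rot: [0.0, 1.0, 0.005, 0.0]
wrist_force: [-0.4, 0.3, 0.3]
opening: 1.004
grasp_force: 0.0
```

Request:
servo_tool --series "-1 0 0 -0.03 0 0 0;-1 0 0 -0.07 0 0 0;-1 0.02 0 -0.1 0 0 0;-1 0.05 0 -0.1 0 0 0;-1 0.07 0 -0.1 0 0 0;-1 0.07 0 -0.1 0 0 0;-1 0.07 0 -0.1 0 0 0;-1 0.07 0 -0.1 0 0 0"

```text
time_s: 19.78
eef_pos: [0.4861, -0.2739, 0.2818]
eef_rot: [-0.0, 1.0, 0.005, -0.001]
wrist_force: [0.6, -0.6, 0.2]
opening: 1.0
grasp_force: 0.0
```

```bash
python3 - <<'E'
from h import *
w,W=wristw();cv2.imwrite("pics/w6.png",w[:,:,::-1]);bits(w,W,.008,.025,(.40,.57,-.34,-.21),60)
c=ctrl.camera("top");bits(c["img"],world(c),.005)
E
```

```text
2823 [321. 172.] (array([ 0.4726, -0.2747]), array([59.5, 80.3]), np.float32(1.2)) [ 0.4746 -0.2748  0.0151]
651 [315. 174.] (array([ 0.599, -0.017]), array([59.7, 79.7]), np.float32(5.8)) [ 0.5998 -0.0175  0.0095]
```

View pics/w6.png

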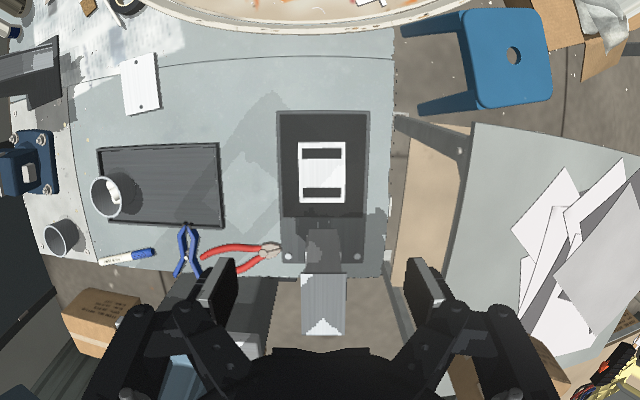

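The plate landed pads up at (321,172), centre (0.473,-0.275), which is 72 mm past the edge. I'll pick it up.

Request:
servo_tool --series "-0.8 -0.013 0.001 0.04 0 0 -0.5;-0.8 -0.013 0.001 0.08 0 0 -0.5;-0.8 -0.013 0.001 0.12 0 0 -0.5;-0.8 -0.013 0.001 0.16 0 0 -0.5;-0.8 -0.013 0.001 0.2 0 0 -0.5;-0.8 -0.013 0.001 0.23 0 0 -0.5;-0.8 -0.013 0.001 0.245 0 0 -0.5;-0.8 -0.013 0.001 0.253 0 0 -0.5;-0.8 -0.013 0.001 0.253 0 0 -0.5;-0.8 -0.013 0.001 0.253 0 0 -0.5"

```text
time_s: 20.72
eef_pos: [0.4739, -0.2759, 0.0302]
eef_rot: [0.0, 1.0, 0.009, 0.0]
wrist_force: [0.4, -0.2, 1.0]
opening: 0.905
grasp_force: 0.0
```

Request:
servo_tool --series "1 0 0 0 0 0 0;1 0 0 0 0 0 0;1 0 0 0 0 0 0;1 0 0 0 0 0 0;1 0 0 0 0 0 0;1 0 0 0 0 0 0;1 0 0 0 0 0 0;1 0 0 -0.02 0 0 0;1 0 0 -0.06 0 0 0;1 0 0 -0.1 0 0 0;1 0 0 -0.12 0 0 0;1 0 0 -0.12 0 0 0"

```text
time_s: 21.72
eef_pos: [0.4771, -0.2781, 0.157]
eef_rot: [0.004, 1.0, 0.009, 0.005]
wrist_force: [1.1, -0.5, -0.2]
opening: 0.672
grasp_force: 65.0
```

```bash
python3 - <<'E'
from h import *
held();go([.451,-.073,.15],-90)
E
```

```text
held: far edge x [-0.0412  0.0379] y [-0.0302  0.0307] z -0.017
pitch deg -0.4
shift [-0.0211 -0.2045  0.0025] turn [ 0.34 -0.36  1.06] or [   0.57    0.53 -178.94] q6 46.4
```

Request:
servo_tool --series "1 -0.003 -0.03 0 0 0 0;1 -0.006 -0.065 0 0 0 0.5;1 -0.01 -0.1 0 0 0 1;1 -0.014 -0.135 0 0 0 1;1 -0.018 -0.17 0 0 0 1;1 -0.021 -0.2 0 0 0 1;1 -0.021 -0.2085 0 0 0 1;1 -0.021 -0.2085 0 0 0 1;1 -0.021 -0.2085 0.03 0 0 1;1 -0.021 -0.2085 0.06 0 0 1;1 -0.021 -0.2085 0.08 0 0 1;1 -0.021 -0.2085 0.08 0 0 1"

```text
time_s: 22.77
eef_pos: [0.4459, -0.0672, 0.0653]
eef_rot: [-0.001, 1.0, -0.0, -0.004]
wrist_force: [-0.8, 0.5, -0.8]
opening: 0.673
grasp_force: 65.0
```

```bash
python3 - <<'E'
from h import *
go([.451,-.069,.034],-90);print(ctrl.get_obs()["eef_pos"])
E
```

```text
shift [0.0053 0.0019 0.0313] turn [-0.16  0.43 -0.01] or [  0.67   0.25 179.99] q6 66.3
[ 0.44592271 -0.06717412  0.06533966]
```

Request:
servo_tool --series "1 0.002 0.001 0.01 0 0 0;1 0.004 0.002 0.02 0 0 0;1 0.004 0.002 0.027 0 0 0;1 0.004 0.002 0.03 0 0 0;1 0.004 0.002 0.032 0 0 0;1 0.004 0.002 0.032 0 0 0;1 0.004 0.002 0.032 0 0 0"

```text
time_s: 23.35
eef_pos: [0.4534, -0.0695, 0.0379]
eef_rot: [0.0, 1.0, 0.0, 0.0]
wrist_force: [-0.0, -0.4, -0.8]
opening: 0.673
grasp_force: 65.0
```

Request:
servo_tool --series "1 0 0 0.002 0 0 0;1 0 0 0.004 0 0 0;1 0 0 0.005 0 0 0;1 0 0 0.006 0 0 0;1 0 0 0.006 0 0 0"

```text
time_s: 23.77
eef_pos: [0.4529, -0.0692, 0.0313]
eef_rot: [-0.0, 1.0, 0.0, -0.0]
wrist_force: [-0.0, 0.3, -1.3]
opening: 0.674
grasp_force: 65.0
```

Request:
servo_tool --series "1 -0.002 0 0.001 0 0 0;1 -0.002 0 0.0015 0 0 0;0.1 -0.002 0 0.0015 0 0 0;-0.2 -0.002 0 0.0015 0 0 0;-0.6 -0.002 0 0.0015 0 0 0;-0.6 -0.002 0 0.0015 0 0 0;-0.6 -0.002 0 -0.01 0 0 0;-0.6 -0.002 0 -0.05 0 0 0;-1 -0.002 0 -0.09 0 0 0;-1 -0.002 0 -0.13 0 0 0;-1 -0.002 0 -0.17 0 0 0;-1 -0.002 0 -0.18 0 0 0"

```text
time_s: 24.77
eef_pos: [0.4543, -0.0705, 0.2182]
eef_rot: [0.002, 1.0, 0.001, 0.005]
wrist_force: [1.0, -0.0, 0.1]
opening: 1.0
grasp_force: 0.0
```

```bash
python3 - <<'E'
from h import *
w,W=wristw();bits(w,W,.005);print("tray");bits(w,W,.006,.03,(.39,.51,-.13,.0),100)
c=ctrl.camera("top");V=world(c);bits(c["img"],V,.005);bits(c["img"],V,.006,.03,(.39,.51,-.13,.0),100,100)
go([.6005,-.019,.2],-84.5)
E
```

```text
4013 [271.  42.] (array([ 0.6012, -0.0196]), array([60.8, 80.6]), np.float32(4.9)) [ 0.5997 -0.0199  0.0091]
tray
2847 [319. 181.] (array([ 0.4483, -0.0696]), array([60.4, 79.8]), np.float32(179.8)) [ 0.4497 -0.0697  0.0131]
666 [315. 174.] (array([ 0.5989, -0.017 ]), array([59.4, 78.1]), np.float32(6.6)) [ 0.5993 -0.0175  0.0094]
shift [ 0.1473 -0.051   0.0155] turn [ 0.19 -0.38 -5.45] or [ -0.58  -0.28 174.55] q6 66.3
```

Plate 2 lies flat in the tray at (0.448,-0.070). Next is the other plate, at (0.601,-0.019).

Request:
servo_tool --series "-0.8 0.147 -0.051 0.015 0 0 -5.2;-0.8 0.147 -0.051 0.015 0 0 -5.2;-0.8 0.147 -0.051 0.015 0 0 -5.2;-0.8 0.147 -0.051 0.015 0 0 -5.2;-0.8 0.147 -0.051 0.015 0 0 -5.2;-0.8 0.147 -0.051 0.055 0 0 -5.2;-0.8 0.147 -0.051 0.095 0 0 -5.2;-0.8 0.147 -0.051 0.13 0 0 -5.2;-0.8 0.147 -0.051 0.13 0 0 -5.2;-0.8 0.147 -0.051 0.13 0 0 -5.2"

```text
time_s: 25.7
eef_pos: [0.5949, -0.0176, 0.0781]
eef_rot: [-0.001, 0.999, 0.046, -0.004]
wrist_force: [-0.2, 0.0, 1.1]
opening: 0.901
grasp_force: 0.0
```

```bash
python3 - <<'E'
from h import *
w,W=wristw();bits(w,W,.005);print(ctrl.get_obs()["eef_pos"]);go([.601,-.0195,.0245],-84.8)
E
```

```text
8053 [324. 203.] (array([ 0.6086, -0.019 ]), array([60.2, 64.9]), np.float32(6.0)) [ 0.6125 -0.0181  0.0091]
[ 0.59735982 -0.01816808  0.08103797]
shift [0.0036 0.0017 0.0565] turn [-0.04  0.11  0.03] or [-1.8000e-01 -6.0000e-02 -1.7997e+02] q6 71.7
```

Request:
servo_tool --series "-0.8 0.003 0.001 0.03 0 0 0;-0.8 0.003 0.001 0.047 0 0 0;-0.8 0.003 0.001 0.054 0 0 0;-0.8 0.003 0.001 0.0565 0 0 0;-0.8 0.003 0.001 0.0565 0 0 0;1 0.003 0.001 0.0565 0 0 0;1 0.003 0.001 0.0565 0 0 0;1 0.003 0.001 0.0565 0 0 0;1 0.003 0.001 0.0565 0 0 0;1 0.003 0.001 0.0565 0 0 0;1 0.003 0.001 0.0565 0 0 0;1 0.003 0.001 0.0565 0 0 0"

```text
time_s: 26.75
eef_pos: [0.6027, -0.0192, 0.0278]
eef_rot: [0.001, 0.999, 0.046, 0.002]
wrist_force: [-2.7, 0.2, 8.5]
opening: 0.667
grasp_force: 61.8
```

Request:
servo_tool --series "1 0 0 -0.02 0 0 0;1 0 0 -0.05 0 0 0;1 0 0 -0.09 0 0 0;1 0 0 -0.13 0 0 0;1 0 0 -0.17 0 0 0;1 0 0 -0.21 0 0 0;1 0 0 -0.23 0 0 0;1 0 0 -0.23 0 0 0"

```text
time_s: 27.42
eef_pos: [0.6043, -0.0194, 0.2635]
eef_rot: [0.002, 0.999, 0.046, 0.007]
wrist_force: [1.4, -0.7, -0.3]
opening: 0.666
grasp_force: 64.0
```

```bash
python3 - <<'E'
from h import *
go([.4185,-.2745,.25],-89.5)
E
```

```text
shift [-0.2086  0.2369  0.0118] turn [ 0.21 -0.74  4.76] or [   1.14    0.32 -175.23] q6 71.7
```

Request:
servo_tool --series "1 -0.025 0.03 0 0 0 1;1 -0.05 0.056 0 0 0 2;1 -0.075 0.084 0 0 0 3;1 -0.1 0.112 0 0 0 4;1 -0.125 0.14 0 0 0 4.7;1 -0.15 0.17 0 0 0 4.7;1 -0.175 0.198 0 0 0 4.7;1 -0.2 0.226 0 0 0 4.7;1 -0.209 0.237 0 0 0 4.7;1 -0.209 0.237 0 0 0 4.7;1 -0.209 0.237 0 0 0 4.7;1 -0.209 0.237 0 0 0 4.7"

```text
time_s: 28.42
eef_pos: [0.4147, -0.2733, 0.2547]
eef_rot: [-0.0, 1.0, 0.005, -0.0]
wrist_force: [0.2, 0.1, -1.4]
opening: 0.665
grasp_force: 64.0
```

```bash
python3 - <<'E'
from h import *
held();go([.4185,-.2745,.182],-89.5);print(ctrl.get_obs()["eef_pos"])
E
```

```text
held: far edge x [-0.0395  0.0386] y [-0.0297  0.0304] z -0.0189
pitch deg -0.59
shift [0.0035 0.0016 0.0727] turn [-0.04  0.    0.1 ] or [-0.000e+00 -6.000e-02 -1.799e+02] q6 42.3
[ 0.41499951 -0.27300737  0.25473619]
```

Request:
servo_tool --series "1 0.002 0.001 0.03 0 0 0;1 0.002 0.001 0.055 0 0 0;1 0.002 0.001 0.068 0 0 0;1 0.002 0.001 0.072 0 0 0;1 0.002 0.001 0.072 0 0 0;1 0.002 0.001 0.072 0 0 0;-1 0.002 0.001 0.072 0 0 0;-1 0.002 0.001 0.072 0 0 0;-1 0.002 0.001 0.072 0 0 0;-1 0.002 0.001 0.072 0 0 0;-1 0.002 0.001 0.072 0 0 0;-1 0.002 0.001 0.072 0 0 0"

```text
time_s: 29.47
eef_pos: [0.4167, -0.2751, 0.1832]
eef_rot: [0.0, 1.0, 0.005, 0.0]
wrist_force: [0.1, 0.2, 0.1]
opening: 0.998
grasp_force: 0.0
```

Request:
servo_tool --series "-1 0 0 -0.03 0 0 0;-1 0 0 -0.07 0 0 0;-1 0.02 0 -0.1 0 0 0;-1 0.05 0 -0.1 0 0 0;-1 0.07 0 -0.1 0 0 0;-1 0.07 0 -0.1 0 0 0;-1 0.07 0 -0.1 0 0 0;-1 0.07 0 -0.1 0 0 0"

```text
time_s: 30.13
eef_pos: [0.4859, -0.274, 0.2822]
eef_rot: [-0.0, 1.0, 0.005, -0.001]
wrist_force: [-0.4, -0.4, -0.3]
opening: 1.001
grasp_force: 0.0
```

```bash
python3 - <<'E'
from h import *
w,W=wristw();cv2.imwrite("pics/w7.png",w[:,:,::-1]);bits(w,W,.008,.025,(.40,.57,-.34,-.21),60)
print("tray");bits(w,W,.006,.03,(.39,.51,-.13,.0),100,150)
E
```

```text
2803 [318. 173.] (array([ 0.47  , -0.2707]), array([61. , 81.2]), np.float32(3.8)) [ 0.4719 -0.2709  0.0151]
tray
1530 [176. 188.] (array([ 0.4483, -0.0692]), array([61.3, 81.2]), np.float32(180.0)) [ 0.4501 -0.0711  0.0128]
```

View pics/w7.png

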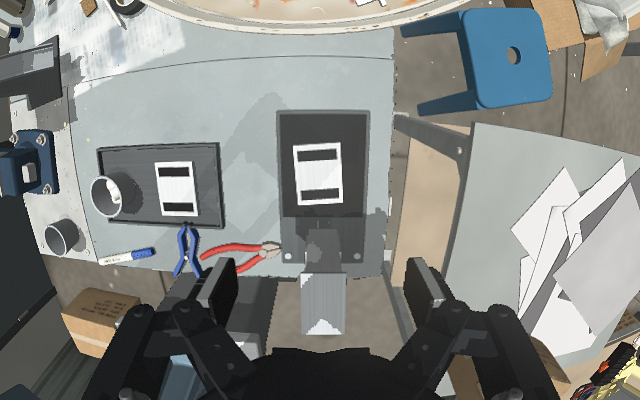

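The plate landed pads up at (318,173), and plate 2 is flat in the tray at (176,188). I'll pick it up and stack it on plate 2.

Request:
servo_tool --series "-0.8 -0.014 -0.003 0.04 0 0 -3.2;-0.8 -0.014 -0.003 0.08 0 0 -3.2;-0.8 -0.014 -0.003 0.12 0 0 -3.2;-0.8 -0.014 -0.003 0.16 0 0 -3.2;-0.8 -0.014 -0.003 0.2 0 0 -3.2;-0.8 -0.014 -0.003 0.23 0 0 -3.2;-0.8 -0.014 -0.003 0.245 0 0 -3.2;-0.8 -0.014 -0.003 0.253 0 0 -3.2;-0.8 -0.014 -0.003 0.253 0 0 -3.2;-0.8 -0.014 -0.003 0.253 0 0 -3.2"

```text
time_s: 31.02
eef_pos: [0.4726, -0.2719, 0.0307]
eef_rot: [0.0, 0.999, 0.032, 0.0]
wrist_force: [-0.0, -0.5, 0.2]
opening: 0.901
grasp_force: 0.0
```

Request:
servo_tool --series "1 0 0 0 0 0 0;1 0 0 0 0 0 0;1 0 0 0 0 0 0;1 0 0 0 0 0 0;1 0 0 0 0 0 0;1 0 0 0 0 0 0;1 0 0 0 0 0 0;1 0 0 -0.02 0 0 0;1 0 0 -0.06 0 0 0;1 0 0 -0.1 0 0 0;1 0 0 -0.12 0 0 0;1 0 0 -0.12 0 0 0"

```text
time_s: 32.02
eef_pos: [0.4759, -0.2742, 0.1575]
eef_rot: [0.005, 0.999, 0.033, 0.005]
wrist_force: [0.8, 0.6, -1.0]
opening: 0.672
grasp_force: 64.7
```

```bash
python3 - <<'E'
from h import *
held();go([.450,-.0695,.15],-90)
E
```

```text
held: far edge x [-0.0423  0.0374] y [-0.031   0.0316] z -0.0175
pitch deg -0.16
shift [-0.0112 -0.2048  0.003 ] turn [ 0.35 -0.36  3.76] or [   0.55    0.54 -176.24] q6 43.9
```

Request:
servo_tool --series "1 -0.002 -0.03 0 0 0 1;1 -0.004 -0.065 0 0 0 2;1 -0.006 -0.1 0 0 0 3;1 -0.008 -0.135 0 0 0 3.7;1 -0.009 -0.17 0 0 0 3.7;1 -0.01 -0.198 0 0 0 3.7;1 -0.01 -0.205 0 0 0 3.7;1 -0.01 -0.205 0 0 0 3.7;1 -0.01 -0.205 0.03 0 0 3.7;1 -0.01 -0.205 0.06 0 0 3.7;1 -0.01 -0.205 0.06 0 0 3.7;1 -0.01 -0.205 0.06 0 0 3.7"

```text
time_s: 33.07
eef_pos: [0.4477, -0.0679, 0.0885]
eef_rot: [-0.001, 1.0, -0.0, -0.002]
wrist_force: [0.3, 0.6, -0.9]
opening: 0.668
grasp_force: 64.9
```

```bash
python3 - <<'E'
from h import *
ctrl.camera("top");held();go([.450,-.0695,.047],-90);print(ctrl.get_obs()["eef_pos"])
E
```

```text
held: far edge x [-0.0424  0.0361] y [-0.03    0.0305] z -0.0176
pitch deg -0.82
shift [-0.0001  0.0009  0.044 ] turn [ 0.04 -0.06 -0.01] or [-9.0000e-02 -6.0000e-02  1.7999e+02] q6 66.4
[ 0.45002765 -0.06857654  0.09099328]
```

Request:
servo_tool --series "1 0 0.001 0.015 0 0 0;1 0 0.001 0.03 0 0 0;1 0 0.001 0.038 0 0 0;1 0 0.001 0.043 0 0 0;1 0 0.001 0.045 0 0 0;1 0 0.001 0.045 0 0 0;1 0 0.001 0.045 0 0 0"

```text
time_s: 33.75
eef_pos: [0.4498, -0.0688, 0.0457]
eef_rot: [0.0, 1.0, 0.0, 0.001]
wrist_force: [0.4, 0.4, -0.7]
opening: 0.673
grasp_force: 64.9
```

Request:
servo_tool --series "1 0 0 0.001 0 0 0;1 0 0 0.002 0 0 0;1 0 0 0.003 0 0 0;1 0 0 0.0035 0 0 0;1 0 0 0.0035 0 0 0"

```text
time_s: 34.17
eef_pos: [0.4491, -0.0685, 0.0414]
eef_rot: [-0.0, 1.0, 0.0, -0.0]
wrist_force: [0.3, 0.3, -1.0]
opening: 0.67
grasp_force: 64.9
```

Request:
servo_tool --series "1 0 0 0.001 0 0 0;1 0 0 0.001 0 0 0;0.1 0 0 0.001 0 0 0;-0.2 0 0 0.001 0 0 0;-0.6 0 0 0.001 0 0 0;-0.6 0 0 0.001 0 0 0;-0.6 0 0 -0.01 0 0 0;-0.6 0 0 -0.05 0 0 0;-1 0 0 -0.09 0 0 0;-1 0 0 -0.13 0 0 0;-1 0 0 -0.17 0 0 0;-1 0 0 -0.18 0 0 0"

```text
time_s: 35.17
eef_pos: [0.4522, -0.0697, 0.2281]
eef_rot: [0.002, 1.0, 0.0, 0.005]
wrist_force: [0.7, -0.1, -0.2]
opening: 0.999
grasp_force: 0.0
```

```bash
python3 - <<'E'
from h import *
w,W=wristw();cv2.imwrite("pics/w8.png",w[:,:,::-1]);bits(w,W,.006,.04,(.38,.52,-.14,.0),100)
E
```

```text
373 [309. 122.] (array([ 0.5105, -0.0551]), array([  4.4, 109. ]), np.float32(89.5)) [ 0.5106 -0.0603  0.0129]
4327 [331. 185.] (array([ 0.4384, -0.0834]), array([89.4, 94. ]), np.float32(179.8)) [ 0.4427 -0.0828  0.0225]
```

View pics/w8.png

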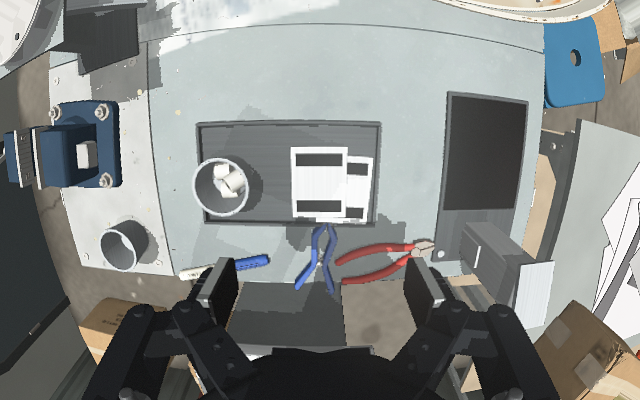

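The upper plate is at (319,185), but the lower one has been knocked aside to about (350,187) and is now only half under it. I'll measure both before correcting.

```bash
python3 - <<'E'
from h import *
w,W=wristw();g=w.min(2)
def fit(n,u0,u1,v0,v1):
    m=np.zeros(g.shape,bool);m[v0:v1,u0:u1]=1;m&=(g>100)&(W[...,2]>.003)&(W[...,2]<.05)
    p=W[m];A=np.c_[p[:,:2]-p[:,:2].mean(0),np.ones(len(p))];s=np.linalg.lstsq(A,p[:,2],rcond=None)[0]
    print(n,len(p),rect(W,m),"z",s[2].round(4),"slope deg",np.degrees(s[:2]).round(2),p.min(0).round(4),p.max(0).round(4))
fit("upper",288,347,140,222);fit("lower",350,376,150,224)
m=np.zeros(g.shape,bool);m[155:224,345:372]=1;m&=g<60
print("lower px corners z", [W[v,u].round(4).tolist() for u,v in[(370,160),(362,218),(352,219),(352,170),(310,155),(310,210),(295,190),(343,190)]])
E
python3 -c "
import cv2;i=cv2.imread('pics/w8.png')[110:235,185:390];cv2.imwrite('pics/w8c.png',cv2.resize(i,None,fx=3.8,fy=3.8,interpolation=cv2.INTER_CUBIC))"
```

```text
upper 3471 (array([ 0.4418, -0.066 ]), array([68.5, 96.4]), np.float32(0.1)) z 0.0205 slope deg [-0.76 -3.44] [ 0.3936 -0.1003  0.003 ] [ 0.4901 -0.0318  0.0256]
lower 1342 (array([ 0.4358, -0.1186]), array([29.9, 86.6]), np.float32(1.9)) z 0.0116 slope deg [-1.99  8.59] [ 0.3927 -0.1347  0.003 ] [ 0.4793 -0.1026  0.0153]
lower px corners z [[0.4693, -0.1251, 0.0128], [0.4013, -0.1188, 0.0144], [0.3997, -0.1072, 0.0135], [0.458, -0.1053, 0.0135], [0.4765, -0.0594, 0.0236], [0.4147, -0.0589, 0.0234], [0.4376, -0.0427, 0.0224], [0.438, -0.095, 0.0236]]
```

View pics/w8c.png

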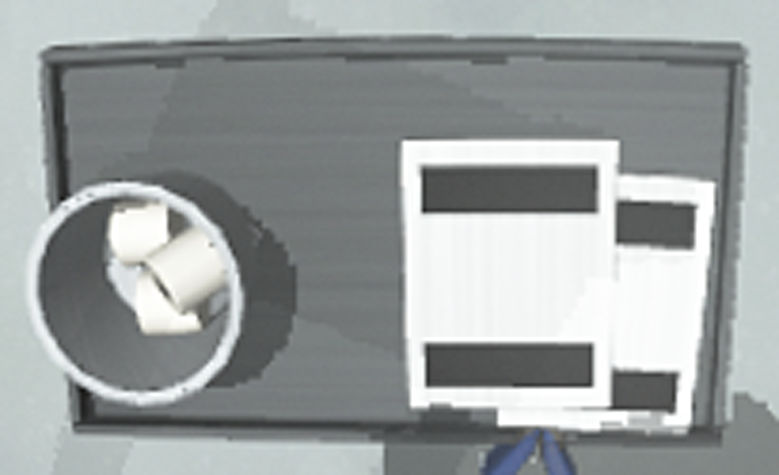

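The upper plate is level but only about half supported, and the lower one is flat inside the tray around (0.436,-0.098). I'll regrip the upper plate and centre it on the lower.

```bash
python3 - <<'E'
from h import *
go([.448,-.069,.042],-90);print(ctrl.get_obs()["eef_pos"])
E
```

```text
shift [-0.0043 -0.0008  0.1826] turn [ 0.16 -0.37  0.05] or [   0.58    0.26 -179.95] q6 66.3
[ 0.45112409 -0.06929414  0.2245841 ]
```

Request:
servo_tool --series "-0.8 -0.001 0 0.04 0 0 0;-0.8 -0.001 0 0.08 0 0 0;-0.8 -0.001 0 0.12 0 0 0;-0.8 -0.001 0 0.15 0 0 0;-0.8 -0.001 0 0.17 0 0 0;-0.8 -0.001 0 0.176 0 0 0;-0.8 -0.001 0 0.178 0 0 0;-0.8 -0.001 0 0.178 0 0 0;-0.8 -0.001 0 0.178 0 0 0"

```text
time_s: 36.02
eef_pos: [0.449, -0.0689, 0.0443]
eef_rot: [0.0, 1.0, 0.0, 0.001]
wrist_force: [-0.1, 0.2, -0.3]
opening: 0.901
grasp_force: 0.0
```

Request:
servo_tool --series "1 0 0 0 0 0 0;1 0 0 0 0 0 0;1 0 0 0 0 0 0;1 0 0 0 0 0 0;1 0 0 0 0 0 0;1 0 0 0 0 0 0;1 0 0 -0.01 0 0 0;1 0 0 -0.03 0 0 0;1 0 0 -0.05 0 0 0;1 0 0 -0.06 0 0 0;1 0 0 -0.06 0 0 0;1 0 0 -0.06 0 0 0"

```text
time_s: 37.02
eef_pos: [0.4487, -0.0687, 0.104]
eef_rot: [0.0, 1.0, 0.0, 0.001]
wrist_force: [0.4, 0.3, -0.4]
opening: -0.003
grasp_force: 0.0
```

```bash
python3 - <<'E'
from h import *
held();w,W=wristw();w,W=wristw();go([.439,-.096,.05],-87)
bits(w,W,.008,.018,(.38,.505,-.131,-.03),60,150)
print(ctrl.get_obs()["eef_pos"])
E
```

```text
held: far edge x [0.0068 0.0121] y [-0.0131  0.0135] z -0.0123
pitch deg -26.76
shift [-0.0083  0.0279  0.0524] turn [-0.05  0.11 -2.96] or [1.6000e-01 8.0000e-02 1.7704e+02] q6 66.2
1581 [284. 208.] (array([ 0.4457, -0.0406]), array([15.8, 80.4]), np.float32(175.6)) [ 0.4567 -0.0418  0.0153]
3931 [379. 229.] (array([ 0.4311, -0.1133]), array([37.6, 84.7]), np.float32(178.3)) [ 0.4381 -0.1112  0.0131]
[ 0.44741222 -0.06817879  0.1023809 ]
```

Request:
servo_tool --series "-1 0 0 -0.04 0 0 0;-1 0 0 -0.08 0 0 0;-1 0 0 -0.12 0 0 0;-1 0 0 -0.12 0 0 0;-1 0 0 -0.12 0 0 0;-1 0 0 -0.12 0 0 0;-1 0 0 -0.12 0 0 0"

```text
time_s: 37.75
eef_pos: [0.4471, -0.0681, 0.2214]
eef_rot: [-0.001, 1.0, 0.0, -0.002]
wrist_force: [-0.8, 0.0, -0.5]
opening: 0.974
grasp_force: 0.0
```

```bash
python3 - <<'E'
from h import *
w,W=wristw();g=w.min(2);np.savez("w9.npz",w=w,W=W)
cv2.imwrite("pics/w9.png",cv2.resize(w[110:235,185:390,::-1],None,fx=3.8,fy=3.8,interpolation=cv2.INTER_CUBIC))
bits(w,W,.019,.03,(.38,.505,-.14,.0),30,150);print("lo");bits(w,W,.009,.018,(.395,.505,-.128,.0),100,150)
go([.448,-.069,.042],-90);print(ctrl.get_obs()["eef_pos"])
E
```

```text
2117 [323. 175.] (array([ 0.4463, -0.07  ]), array([33.5, 81.8]), np.float32(176.2)) [ 0.449  -0.0704  0.0246]
lo
621 [296. 172.] (array([ 0.445 , -0.0423]), array([14.1, 80.2]), np.float32(178.4)) [ 0.4498 -0.0409  0.0152]
246 [363. 154.] (array([ 0.4675, -0.1121]), array([12.5, 31. ]), np.float32(86.3)) [ 0.4692 -0.1132  0.0129]
1098 [360. 190.] (array([ 0.4256, -0.1113]), array([29.9, 62.1]), np.float32(178.1)) [ 0.4307 -0.1119  0.0131]
shift [0.0016 0.0012 0.1793] turn [-0.09  0.21  0.04] or [-3.3000e-01 -1.4000e-01 -1.7996e+02] q6 66.2
[ 0.44709767 -0.06805623  0.22134775]
```

View pics/w9.png

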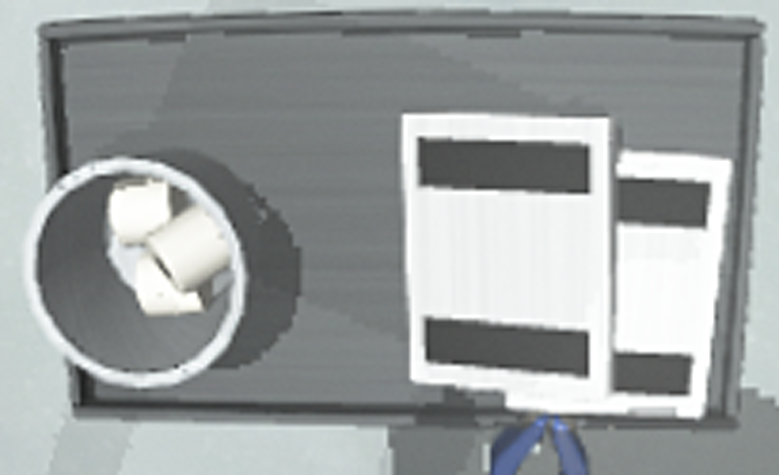

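The upper plate has tipped: its bowl-side edge is on the tray floor and it leans on the lower plate. I'll close the fingers, turn the tool 90°, and push that edge gently towards -y until the plate flops flat onto the lower one, which sits against the wall.

Request:
servo_tool --series "1 -0.001 -0.052 0.03 0 0 90;1 -0.001 -0.052 0.03 0 0 90;1 -0.001 -0.052 0.03 0 0 90;1 -0.001 -0.052 0.03 0 0 90;1 -0.001 -0.052 0.03 0 0 90;1 -0.001 -0.052 0.03 0 0 90;1 -0.001 -0.052 0.03 0 0 90;1 -0.001 -0.052 0.03 0 0 90;1 -0.001 -0.052 0.03 0 0 90;1 -0.001 -0.052 0.03 0 0 90;1 -0.001 -0.052 0.03 0 0 90;1 -0.001 -0.052 0.03 0 0 90"

```text
time_s: 38.8
eef_pos: [0.4462, -0.0163, 0.1918]
eef_rot: [0.001, 0.734, -0.68, -0.001]
wrist_force: [-0.7, -0.3, -0.1]
opening: 0.001
grasp_force: 0.0
```

```bash
python3 - <<'E'
from h import *
d=np.load("w9.npz");W=d["W"];g=d["w"].min(2)
# height profile across y at x .43-.46
for y in np.arange(-.13,-.02,.006):
    m=(abs(W[...,0]-.447)<.015)&(abs(W[...,1]-y)<.003)&(W[...,2]>0);print(round(y,3),m.sum(),np.median(W[m][:,2]).round(4),end=" | ")
m=(abs(W[...,2]-.047)<.008)&(np.hypot(W[...,0]-.449,W[...,1]-.033)<.045);print("bowl",rect(W,m))
ctrl.camera("top");go([.446,-.017,.12],180);print(ctrl.get_obs()["eef_pos"])
E
```

```text
-0.13 2973 0.2717 | -0.124 2075 0.2801 | -0.118 1071 0.2541 | -0.112 2400 0.2358 | -0.106 583 0.2602 | -0.1 297 0.2805 | -0.094 214 0.0317 | -0.088 271 0.0312 | -0.082 765 0.2745 | -0.076 1177 0.278 | -0.07 1166 0.279 | -0.064 1170 0.2793 | -0.058 1094 0.2774 | -0.052 587 0.2742 | -0.046 188 0.0171 | -0.04 313 0.2866 | -0.034 234 0.0142 | -0.028 1866 0.2351 | -0.022 1328 0.245 | bowl (array([0.4491, 0.0334]), array([62. , 63.4]), np.float32(165.2))
shift [0.0008 0.0001 0.0718] turn [0.18 0.06 3.96] or [-1.0000e-01  2.7000e-01 -1.7604e+02] q6 158.7
[ 0.44624828 -0.01625721  0.19183854]
```

Request:
servo_tool --series "1 0 0 0.04 0 0 4;1 0 0 0.08 0 0 4;1 0 0 0.11 0 0 4;1 0 0 0.13 0 0 4;1 0 0 0.145 0 0 4;1 0 0 0.155 0 0 4;1 0 0 0.158 0 0 4;1 0 0 0.158 0 0 4;1 0 0 0.158 0 0 4"

```text
time_s: 39.6
eef_pos: [0.4476, -0.0166, 0.0359]
eef_rot: [-0.0, 0.712, -0.702, 0.0]
wrist_force: [-0.2, 0.5, 0.2]
opening: -0.002
grasp_force: 0.0
```

Request:
servo_tool --series "1 0.003 0 0.002 0 0 0;1 0.006 0 0.002 0 0 0;1 0.009 0 0.002 0 0 0;1 0.012 0 0.002 0 0 0;1 0.014 0 0.002 0 0 0;1 0.016 0 0.002 0 0 0;1 0.018 0 0.002 0 0 0;1 0.02 0 0.002 0 0 0;1 0.022 0 0.002 0 0 0;1 0.024 0 0.002 0 0 0;1 0.024 0 0.002 0 0 0"

```text
time_s: 40.52
eef_pos: [0.4474, -0.0408, 0.0334]
eef_rot: [0.0, 0.712, -0.703, -0.0]
wrist_force: [-0.7, 1.9, 0.5]
opening: 0.002
grasp_force: 0.7
```

Request:
servo_tool --series "1 0.002 0 0 0 0 0;1 0.004 0 0 0 0 0;1 0.006 0 0 0 0 0;1 0.008 0 0 0 0 0;1 0.01 0 0 0 0 0;1 0.01 0 0 0 0 0;1 0.01 0 0 0 0 0"

```text
time_s: 41.1
eef_pos: [0.4468, -0.0486, 0.0329]
eef_rot: [-0.001, 0.711, -0.703, -0.002]
wrist_force: [1.4, 12.5, 0.1]
opening: 0.002
grasp_force: 6.6
```

Request:
servo_tool --series "1 -0.006 0 0 0 0 0;1 -0.012 0 0 0 0 0;1 -0.014 0 -0.02 0 0 0;1 -0.014 0 -0.06 0 0 0;1 -0.014 0 -0.1 0 0 0;1 -0.014 0 -0.14 0 0 0;1 -0.014 0 -0.18 0 0 0;1 -0.014 0 -0.2 0 0 0;1 -0.014 0 -0.2 0 0 0;-1 -0.014 0 -0.2 0 0 0;-1 -0.014 0 -0.2 0 0 0"

```text
time_s: 42.02
eef_pos: [0.4469, -0.0365, 0.2326]
eef_rot: [0.0, 0.712, -0.703, -0.0]
wrist_force: [0.3, -0.2, -0.2]
opening: 0.27
grasp_force: 0.0
```

```bash
python3 - <<'E'
from h import *
w,W=wristw();np.savez("w10.npz",w=w,W=W)
cv2.imwrite("pics/w10.png",cv2.resize(w[100:330,150:470,::-1],None,fx=2.4,fy=2.4,interpolation=cv2.INTER_CUBIC))
for y in np.arange(-.136,-.03,.006):
    m=(abs(W[...,0]-.447)<.015)&(abs(W[...,1]-y)<.003)&(W[...,2]>0)&(W[...,2]<.06);print(round(y,3),m.sum(),np.median(W[m][:,2]).round(4),end=" | ")
bits(w,W,.017,.04,(.38,.52,-.145,.0),30,150)
m=(abs(W[...,2]-.047)<.008)&(np.hypot(W[...,0]-.449,W[...,1]-.033)<.045);print("bowl",rect(W,m))
E
```

```text
-0.136 72 0.0128 | -0.13 160 0.0131 | -0.124 150 0.0131 | -0.118 158 0.0137 | -0.112 174 0.023 | -0.106 156 0.0231 | -0.1 153 0.0231 | -0.094 167 0.023 | -0.088 152 0.023 | -0.082 160 0.0231 | -0.076 171 0.0232 | -0.07 146 0.0231 | -0.064 172 0.0232 | -0.058 91 0.0231 | -0.052 97 0.0032 | -0.046 130 0.003 | -0.04 131 0.003 | -0.034 132 0.0033 | 4211 [325. 127.] (array([ 0.443 , -0.0866]), array([60.6, 80.3]), np.float32(178.2)) [ 0.4432 -0.0873  0.0231]
bowl (array([0.4478, 0.0326]), array([60.4, 63.2]), np.float32(115.5))
```

View pics/w10.png

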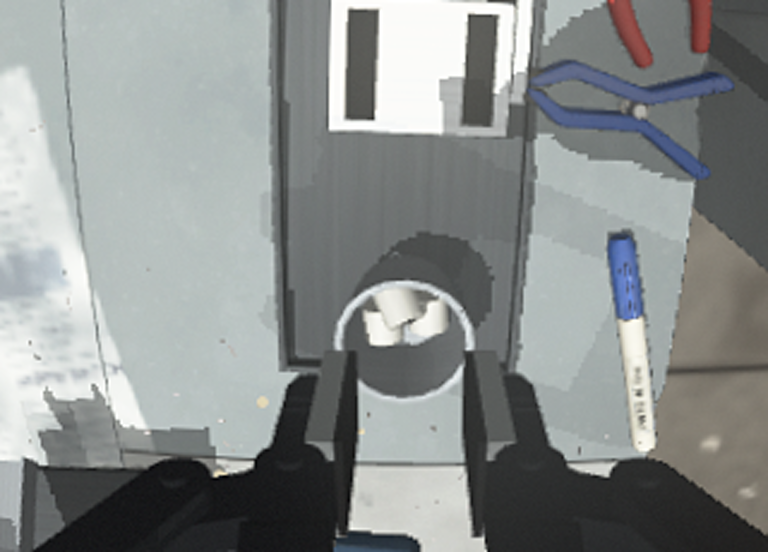

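The upper plate is now flat on the lower one at z 0.023, with pads up. The lower plate is flat on the tray floor, and the bowl stands upright with its three spacers. I'm handing in.

```bash
python3 -c "
from bench import ctrl
print(ctrl.hand_in())"
```

```text
the job is handed in; nothing more can be done
None
```

I handed the job in at about 42 s of robot time: the bowl stands upright in the tray with exactly three spacers, and both plates present (I saw no third) were flipped on the stand and lie flat, pads up. In the tray one plate got shifted, so the second landed half on it and tipped when a regrip missed; I pushed it flat with the closed fingers, and it ended level on the first.

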